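# Turn the serving plate over onto the board with the turner

### The job

The little cast serving plate is lying upside down on the grill's side shelf, next to the wooden board. It is hot, so do not touch it with the gripper: take the turner from its rest pad, slide the blade right under the plate between its side rails, and turn it over on the blade onto the board, so that it ends lying flat there with its rails up. Then stand the turner back in the middle of its rest pad, and leave the shaker, brush and scraper where they are.

Things in the scene. Friction and masses are not known exactly. Their poses are not given: they have to be found in the camera images.
- plate: Loose cast plate, 0.2-0.4 kg: slab 100 (x) x 110 (y) x 8 mm on two rails along x at its y edges, each 10 mm wide, 5 high; the tunnel between them is 90 mm wide, open to -x. Origin: centre of the railed side, at the rails' feet; z points to the flat side. Starts rails down on the shelf (z = 0), +x edge facing the board, gap 8-30 mm, nearly square. Turned over on the board: origin 25 mm up, z down.
- board: Fixed wooden board on the shelf, 200 (x) x 240 (y) x 12 mm. Origin: centre of its underside, z up. Its -x edge (100 mm from the origin) faces the plate and is a firm step: a plate pushed along the board's +x stops against it and can be tipped over it onto the board.
- turner: Loose turner, 0.22 kg. Steel blade 90 (x) x 70 (y) x 2.5 mm; origin: centre of the blade's underside, z up, +x to the front edge. From the back edge (x -45 mm) neck and handle rise backwards at 50 deg to the blade, 132 mm long; neck 20 mm wide for the first 40 mm, then wooden handle 18 wide (y), 22 deep. The neck's foot stops a plate fully on the blade. Stands alone, front roughly towards plate.
- turner_grip (a point): Point on the handle's centre line 100 mm up from the blade's back edge (turner frame x -109, y 0, z 78 mm); axes are the turner's. Grasp here across the 18 mm width (closing along the turner's y), best with the fingers pointing along the handle towards the blade.
- turner_tip (a point): Middle of the blade's front edge (turner's frame x 45 mm, z 1 mm).
- rest: Fixed black rubber rest pad on the shelf, 130 (x) x 110 (y) x 12 mm. Origin: centre of its underside, z up. The turner starts near its middle, blade flat on it (turner origin 12 mm above the shelf).
- shaker: Bystander: closed glass shaker, 60 mm across, 104 mm high, standing; origin at the centre of its foot.
- brush: Bystander: basting brush lying along its x, from x -145 to 108 mm, 35 mm wide, 14 mm high; origin on its underside.
- scraper: Bystander: wooden-handled grill scraper lying along its x, from x -130 to 100 mm, up to 80 mm wide, 20 mm high; origin on its underside.
Things that resemble listed ones, but are neither listed nor needed, are in the scene too. What is meant by the turner is not purple or red, and is the smaller of those in its own colour.

How it is judged:
By the outcome, as a careful person would: the job done as asked, in the order asked, and still so for the second after the job is handed in, with the robot touching nothing.
It also fails if it takes over 53 s, if anything falls off the work surface, if the arm or the gripper's body presses on something with over 40 N, if the wrist force passes 120 N, or if a joint passes its speed limit or range.

### The arm

A 7-joint arm with a two-finger parallel gripper is mounted at the origin on the work surface. World frame = base frame: x ahead of the robot, y to its left, z up, the work surface at z = 0. Lengths are in m, angles in rad, forces in N, time in s.
With the tool pointing down it reaches from about 0.35 to 0.9 m from the base axis. Payload 7.2 kg.
Tool frame: the origin (TCP) lies midway between the tips of the shut fingers; the grasp point (between the pads) lies 19 mm behind it; z points along the fingers, x is the direction in which the jaws open and shut, and the axes are right-handed (so a half turn about z gives the same grasp; the last joint's range is limited). The gripper opens to 88 mm and grips with 3 to 60 N. Pads are 20 mm wide; open, the fingers measure 115 mm over their backs; the gripper's body (75 mm by 178 mm) begins 61 mm behind the grasp point.
Start: joints at [1.064, 0.411, -0.013, 1.596, 0.006, 1.134, -0.082], TCP at [0.266, -0.566, 0.223] pointing down, gripper open.
Joint ranges: [-2.95, 2.95], [-0.29, 1.99], [-1.47, 1.44], [0.14, 2.54], [-1.03, 4.17], [0.13, 1.85], [-2.86, 2.86]. Speed limits (rad/s): [2.39, 2.39, 3.01, 3.01, 3.14, 3.14, 3.14].

### API

Orientations are given as a unit quaternion [w, x, y, z].
In Python, from plant import * gives the robot as it stands. Calls block until the motion is done:
- movep(position, orientation): joint-space move of the TCP to a pose.
- movel(position, attitude=None, max_speed=0.15, threshold=None): straight line of the TCP; attitude=None keeps the orientation; max_speed is the mean speed in m/s. With threshold (N) it stops when the force on the tool has changed by that much, and returns True; else False.
- move_joints(angles): joint-space move.
- command_gripper(opening, grasp_force=None): finger opening in m; grasp_force is the grip in N (None keeps the last); returns when the fingers have stopped.
- dwell(seconds).
- inverse_kinematics(position, orientation): joint angles nearest the present ones, or None.
- state(): the state.
- camera(name): name is "side" or "top"; returns the picture (384x512x3 uint8, red, green, blue); there is no depth.
- camera_info(name): a dict with "fx", "fy", "cx", "cy" (pixels), "extrinsics" (4x4, takes a point from camera to world coordinates). Camera axes: x right, y up, looking along -z (the intrinsics and any distortion apply to the point x, -y, -z); pixel columns grow to the right and rows downward; lengths in m; the calibration is good to about 2 mm. A picture is of the moment at which its call begins. camera_info takes no time and is no camera call.
A pose or a line that the arm cannot do raises MotionError and nothing moves.
- hand_in(): hands the job in, once; it reports no verdict.
The state is a dict: "clock": time; "joint_pos": joint angles; "joint_vel": joint speeds; "tau": joint torques, N m; "ee_pos": TCP position; "ee_rot": TCP orientation; "contact_force": force on the tool from outside, world axes, zero at the start; "torque": the same for the moment, N m; "opening": finger opening in m.
Only numpy, scipy, OpenCV 4.12 (cv2) and the standard library are available. Lean on these libraries where they do the work, as an engineer would, in place of code of your own. Each camera call takes 0.05 s, during which the arm holds its last target. There are 200 camera calls.

## Working session

There is one attempt and no reset: what is moved stays moved. The work goes in short steps, each a Python script; the robot and the scene stay as the last script left them, time stands still between calls to the robot, and variables do not carry over. Pictures are saved under pics/ and viewed, about 8 in all and at most 12, crops included, and the job is handed in when it is done.

```bash
mkdir -p pics; ls; python3 - <<'E'
from plant import *
import cv2, numpy as np
for n in ("top","side"):
    im=camera(n); cv2.imwrite(f"pics/{n}0.png",cv2.resize(im[:,:,::-1],(800,600),interpolation=cv2.INTER_CUBIC)); np.save(f"pics/{n}0.npy",im)
    i=camera_info(n); print(n,{k:(np.round(v,4).tolist()) for k,v in i.items() if not isinstance(v,str)})
s=state(); print(s["clock"],s["ee_pos"],s["ee_rot"])
E
```

```text
pics
top {'fx': 361.6567, 'fy': 361.6567, 'cx': 250.939, 'cy': 191.3089, 'extrinsics': [[0.0175, 0.9851, -0.171, 0.3031], [-0.9998, 0.0185, 0.004, -0.05], [0.0071, 0.1709, 0.9853, 1.4302], [0.0, 0.0, 0.0, 1.0]]}
side {'fx': 436.0469, 'fy': 436.0469, 'cx': 251.2816, 'cy': 181.5451, 'extrinsics': [[0.9533, 0.2167, -0.2105, 0.1529], [-0.302, 0.6663, -0.6818, -1.21], [-0.0075, 0.7135, 0.7006, 1.2532], [0.0, 0.0, 0.0, 1.0]]}
0.1 [ 0.26534756 -0.56539134  0.22188068] [-3.48150901e-04  8.44069277e-01 -5.36233667e-01 -6.24199738e-04]
```

View pics/top0.png

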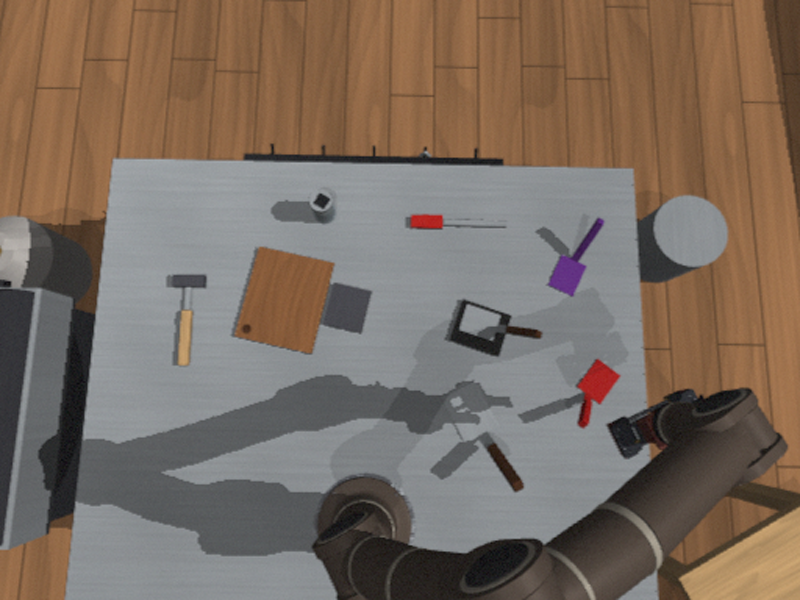

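View pics/side0.png

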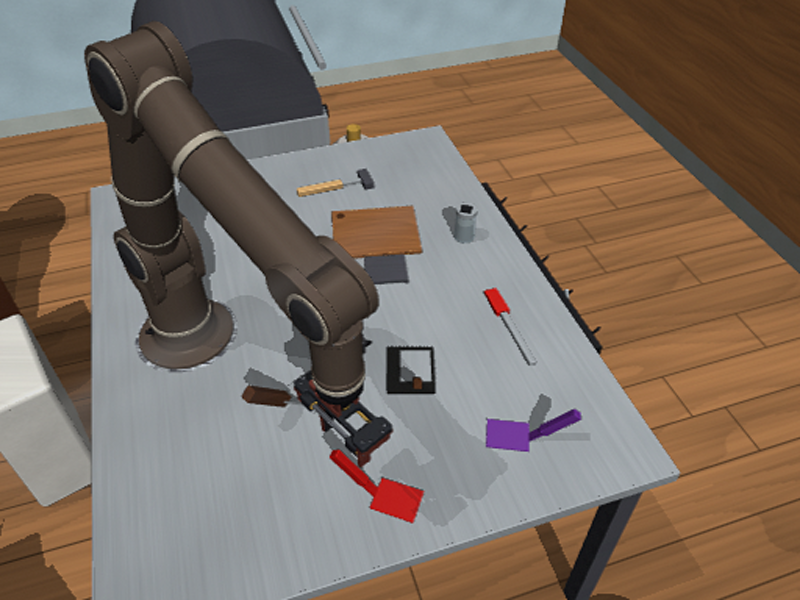

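The top view (800x600) shows the board at about (283,300), the plate at (348,308) with its +x edge to the left, and the rest pad with the small brown-handled turner at (479,327). There is a larger decoy of the same colour at (490,455), and purple and red ones at (567,275) and (600,380). The side view agrees: board (375,230), plate (387,268), rest (410,370). I'll measure these next.

```bash
cat > h.py <<'E'
import numpy as np, cv2
from plant import *
def ray(n,uv,z):
    i=camera_info(n);E=np.array(i["extrinsics"]);u,v=np.asarray(uv,float).reshape(-1,2).T
    d=np.c_[(u-i["cx"])/i["fx"],-(v-i["cy"])/i["fy"],-np.ones(len(u))]@E[:3,:3].T
    t=(z-E[2,3])/d[:,2]; return E[:3,3]+t[:,None]*d
def pose(n,mask,z,k=5):
    "rectangle fit on plane z, mm: centre, sizes, angle, corners"
    c=max(cv2.findContours(mask.astype(np.uint8),cv2.RETR_EXTERNAL,cv2.CHAIN_APPROX_NONE)[0],key=cv2.contourArea)
    P=ray(n,c.reshape(-1,2),z)[:,:2].astype(np.float32)*1000
    return cv2.minAreaRect(P)
def region(n,box):  # box in 800x600 coords
    m=np.zeros((384,512),bool);a=[int(q*.64) for q in box];m[a[1]:a[3],a[0]:a[2]]=1;return m
E
python3 - <<'E'
from h import *
for n,pts in dict(top=dict(board=(283,300),plate=(348,308),rest=(462,335),blade=(478,318),handle=(525,333),table=(400,350),shadow=(430,350)),side=dict(board=(380,235),plate=(387,270),rest=(393,370),blade=(415,358),handle=(417,382),table=(450,310))).items():
    im=np.load(f"pics/{n}0.npy");print(n,{k:im[int(v[1]*.64),int(v[0]*.64)].tolist() for k,v in pts.items()})
B=dict(top=dict(board=(225,235,345,365),plate=(318,275,380,340),rest=(440,285,550,365)),side=dict(board=(320,195,430,260),plate=(355,250,415,290),rest=(380,340,445,400)))
out=[]
for n in B:
    im=np.load(f"pics/{n}0.npy").astype(int);r,g,b=im[...,0],im[...,1],im[...,2];s=im.sum(2)
    M=dict(board=(r-b>40),plate=(s<330)&(abs(r-b)<30),rest=(s<130)&(abs(r-b)<25),handle=(r-b>25)&(s<300),blade=(s>430))
    for k in M:
        q=B[n].get(k,B[n]["rest"]); m=M[k]&region(n,q)
        z=dict(board=.012,plate=.013,rest=.012,handle=.08,blade=.0145)[k]
        try: print(n,k,m.sum(),np.round(pose(n,m,z)[0],1),np.round(pose(n,m,z)[1],1),round(pose(n,m,z)[2],1))
        except Exception as e: print(n,k,'fail')
    x0,y0,x1,y1=[int(q*.64) for q in ((225,230,560,370) if n=="top" else (320,190,460,400))]
    out.append(cv2.resize(im[y0:y1,x0:x1,::-1].astype(np.uint8),None,fx=3.6,fy=3.6,interpolation=cv2.INTER_CUBIC))
cv2.imwrite("pics/c0.png",out[0]); print(out[0].shape)
E
```

```text
top {'board': [136, 93, 57], 'plate': [73, 72, 77], 'rest': [35, 34, 36], 'blade': [142, 144, 150], 'handle': [42, 26, 24], 'table': [137, 141, 145], 'shadow': [120, 125, 126]}
side {'board': [139, 95, 65], 'plate': [72, 73, 80], 'rest': [25, 25, 24], 'blade': [157, 162, 166], 'handle': [75, 44, 27], 'table': [161, 166, 170]}
top board 2963 [544.8 218.6] [200.1 238. ] 78.3
top plate 780 [525.5  63.4] [108.5 114.3] 77.6
top rest 435 [ 480.8 -278.6] [124.4 107.8] 72.5
top handle 19 [ 460.  -406.2] [11.7 14.4] 70.4
top blade 902 [ 555.9 -365.5] [ 72.7 179.8] 1.1
side board 1589 [542.2 216.6] [210.5 239.3] 78.3
side plate 611 [508.   54.5] [123.8 139.9] 78.1
side rest 445 [ 479.3 -281.7] [132.2 105.4] 72.1
side handle 34 [ 463.9 -373.1] [25.1 13.4] 71.1
side blade 832 [ 482.8 -281.1] [173.4 149.7] 72.0
(320, 770, 3)
```

View pics/c0.png

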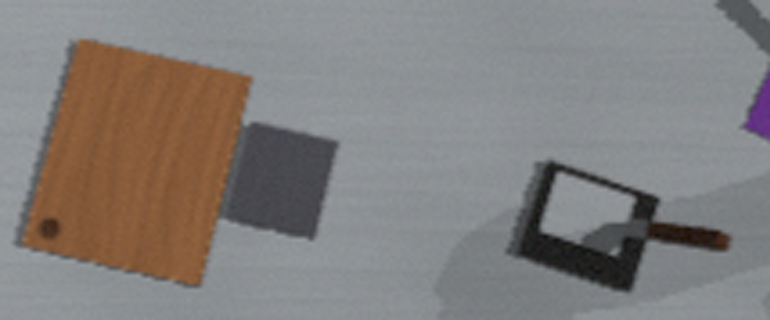

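The crop shows the turner's blade on the pad with corners near (548,168), (637,200), (622,255) and (537,235), and the handle running to (728,240). The board fit is good: 200x238, yaw 78.3°. Next come the turner pose and IK checks for the whole motion.

```bash
cat >> h.py <<'E'
from scipy.spatial.transform import Rotation as R
def T(R_,p): M=np.eye(4);M[:3,:3]=R_;M[:3,3]=p;return M
c5,s5=np.cos(np.radians(50)),np.sin(np.radians(50))
GRIP=np.array([-.109,0,.078])
FLIP=1   # which half turn about tool z
def tcp(Tt,flip=None):
    "TCP pose for a turner pose"
    f=FLIP if flip is None else flip
    z=np.array([c5,0,-s5]);x=np.array([0,f*1.,0]);M=np.c_[x,np.cross(z,x),z]
    p=GRIP+.019*z
    Rw=Tt[:3,:3]@M;q=R.from_matrix(Rw).as_quat()
    return Tt[:3,:3]@p+Tt[:3,3],q[[3,0,1,2]]
def turner_at(x,y,z,yaw): return T(R.from_euler('z',yaw,degrees=True).as_matrix(),[x,y,z])
E
python3 - <<'E'
from h import *
im=np.load("pics/top0.npy").astype(int);s=im.sum(2)
d=(s<150).astype(np.uint8)&region("top",(440,285,515,365)).astype(np.uint8)
c=max(cv2.findContours(d,cv2.RETR_EXTERNAL,cv2.CHAIN_APPROX_NONE)[0],key=cv2.contourArea)
h=np.zeros_like(d);cv2.fillPoly(h,[cv2.convexHull(c)],1);h=cv2.erode(h,np.ones((3,3)))
m=h&(s>180)
r=pose("top",m,.0145);print("blade",m.sum(),np.round(np.r_[r[0],r[1],r[2]],1))
rr=pose("top",h,.012);print("rest",np.round(np.r_[rr[0],rr[1],rr[2]],1))
f=lambda x,y:(144+x/3.6-.4,147+y/3.6-.4)
print(np.round(ray("top",[f(548,168),f(637,200),f(622,255),f(537,235)],.0145)*1e3,1))
e=ray("top",[f(727,240)],.012+.1)[0]; b=ray("top",[f(648,231)],.012+.02)[0]; print("handle end",e,"start",b)
p,q=tcp(turner_at(*[.48,-.28,.012],72)); print("tcp",p,[ (fl,inverse_kinematics(*tcp(turner_at(.48,-.28,.012,72),fl))) for fl in (1,-1)])
E
```

```text
blade 316 [ 482.5 -266.8  106.8   65.4   50.3]
rest [ 480.4 -277.8  119.7   98.9   72.5]
[[ 544.2 -234.3   14.5]
 [ 510.3 -332.1   14.5]
 [ 449.4 -314.7   14.5]
 [ 469.6 -221.9   14.5]]
handle end [ 0.45660065 -0.40381055  0.112     ] start [ 0.4741316  -0.33996076  0.032     ]
tcp [ 0.45009116 -0.37204994  0.07544516] [(1, array([ 0.73967815,  0.79723534,  0.30133463,  1.57401061, -0.74389345,
        1.39500697, -2.08363947])), (-1, array([ 1.16273687,  0.81003332, -0.36154632,  1.53865153, -0.34448201,
        1.23464623,  0.7247643 ]))]
```

Turner found at about (493,-276) mm, yaw 74°; the blade corners and handle end agree (132.9 mm against 130). Next, check reach along the tipping path.

```bash
cat >> h.py <<'E'
BYAW=78.3; BC=np.array([.5435,.2176,0])
Rb=R.from_euler('z',BYAW,degrees=True).as_matrix()
PLY=-.0136   # plate's y in the board frame
def bt(x,z,th,y=None):
    "turner pose in world: blade-underside point 55 mm ahead of its origin (plate's front edge) at board-frame (x from the board's -x face, z), tipped th deg"
    y=PLY if y is None else y
    Ry=R.from_euler('y',th,degrees=True).as_matrix()
    return T(Rb@Ry,BC+Rb@(np.array([-.1+x,y,z])+Ry@np.array([-.055,0,0])))
E
python3 - <<'E'
from h import *
for fl in (1,-1):
    for th in (0,20,40,60,80,100,110,120):
        x=-.003-.013*np.sin(np.radians(min(th,90)));
        p,q=tcp(bt(x,.001,th),fl);j=inverse_kinematics(p,q);print(fl,th,np.round(p,3),None if j is None else np.round(j,2))
    p,q=tcp(bt(-.15,.001,0),fl);print("pre",np.round(p,3),inverse_kinematics(p,q))
E
```

```text
1 0 [ 0.505 -0.035  0.064] [ 0.38  0.59  0.06  2.03 -0.92  0.97 -2.21]
1 20 [ 0.511 -0.009  0.113] [ 0.13  0.37  0.05  2.03 -0.52  0.8  -2.8 ]
1 40 [0.519 0.032 0.147] [ 0.73  0.64 -1.23  1.88  0.67  1.12  2.18]
1 60 [0.529 0.082 0.164] [ 0.37  0.78 -1.24  1.72  0.88  1.57  1.85]
1 80 [0.541 0.137 0.161] [-0.11  0.82 -0.84  1.51  0.83  1.78  1.82]
1 100 [0.551 0.188 0.139] [-0.73  0.94 -0.01  1.3   0.56  1.82  2.06]
1 110 [0.556 0.21  0.122] [-1.07  1.18  0.61  1.19  0.25  1.8   2.37]
1 120 [0.56  0.229 0.101] None
pre [ 0.475 -0.179  0.064] [ 0.54531177  0.65954065  0.17647645  1.87697355 -0.78760701  1.15722016
 -2.10855157]
-1 0 [ 0.505 -0.035  0.064] [ 0.88  0.67 -0.6   1.99 -0.49  0.76  0.55]
-1 20 [ 0.511 -0.009  0.113] [ 0.61  0.43 -0.56  2.   -0.19  0.75  0.03]
-1 40 [0.519 0.032 0.147] [ 0.34  0.39 -0.62  1.9   0.28  0.94 -0.61]
-1 60 [0.529 0.082 0.164] [ 0.13  0.55 -0.78  1.73  0.63  1.34 -1.08]
-1 80 [0.541 0.137 0.161] [-0.08  0.84 -0.9   1.51  0.86  1.82 -1.35]
-1 100 [0.551 0.188 0.139] [-0.73  0.94 -0.01  1.3   0.56  1.82 -1.08]
-1 110 [0.556 0.21  0.122] [-1.07  1.18  0.61  1.19  0.25  1.8  -0.77]
-1 120 [0.56  0.229 0.101] None
pre [ 0.475 -0.179  0.064] [ 1.03225141  0.71184052 -0.49305948  1.84140522 -0.38986024  0.98068356
  0.66751801]
```

```bash
sed -i 's/^FLIP=1 /FLIP=-1 /' h.py; python3 - <<'E'
from h import *
p,q=tcp(turner_at(.493,-.276,.012,74.2)); z=R.from_quat(np.array(q)[[1,2,3,0]]).as_matrix()[:,2]
print(p,z)
movep(p-.15*z,q); print(state()["clock"])
command_gripper(.06)
movel(p-.06*z,q,max_speed=.15)
for n in("top","side"):
    im=camera(n);np.save(f"pics/{n}1.npy",im)
    u=(225,120,384,270) if n=="top" else (190,150,330,290)
    cv2.imwrite(f"pics/{n}1.png",cv2.resize(im[u[1]:u[3],u[0]:u[2],::-1],None,fx=4,fy=4,interpolation=cv2.INTER_CUBIC))
a,b=cv2.imread("pics/top1.png"),cv2.imread("pics/side1.png")
h=560;o=np.hstack([cv2.copyMakeBorder(x,0,max(0,h-x.shape[0]),0,0,0)[:h] for x in(a,b)]);cv2.imwrite("pics/g1.png",cv2.resize(o,None,fx=.66,fy=.66))
print(state()["clock"],state()["ee_pos"])
E
```

```text
[ 0.4666468  -0.36913023  0.07544516] [ 0.17501837  0.6185018  -0.76604444]
0.9083
2.3833 [ 0.45617492 -0.40754874  0.12215512]
```

View pics/g1.png

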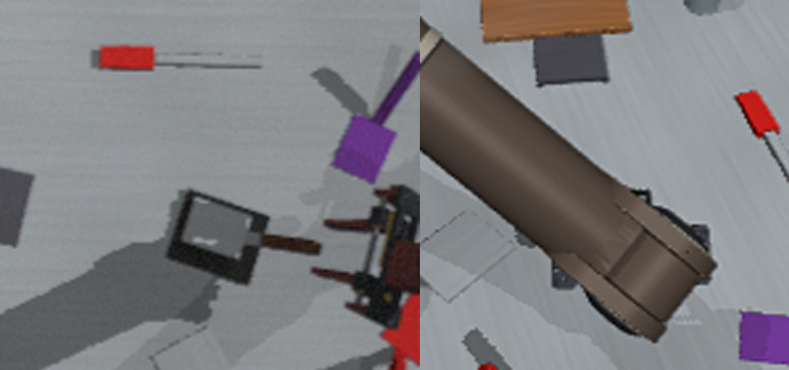

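The fingers straddle the handle evenly (handle end (321,247), fingers (330,225) and (315,271)). The plate and red turner look unmoved. I'll grasp and carry it behind the plate.

```bash
python3 - <<'E'
from h import *
p,q=tcp(turner_at(.493,-.276,.012,74.2))
movel(p,q,max_speed=.1)
command_gripper(.0,60)
s=state();print(s["clock"],s["opening"],s["ee_pos"],s["contact_force"])
movel(p+[0,0,.05],q,max_speed=.12); 
s=state();print(s["clock"],s["contact_force"],s["torque"])
pp,qq=tcp(bt(-.165,.03,0)); movel(pp,qq,max_speed=.15)
s=state();print(s["clock"],s["ee_pos"]-pp,s["joint_pos"].round(2) if hasattr(s["joint_pos"],"round") else s["joint_pos"])
ims=[]
for n in("top","side"):
    im=camera(n);np.save(f"pics/{n}2.npy",im)
    u=(140,130,330,260) if n=="top" else (170,110,360,240)
    ims.append(cv2.resize(im[u[1]:u[3],u[0]:u[2],::-1],None,fx=4,fy=4,interpolation=cv2.INTER_CUBIC))
cv2.imwrite("pics/g2.png",cv2.resize(np.vstack(ims),None,fx=.575,fy=.575))
E
```

```text
3.8583 0.017636406214400442 [ 0.46674213 -0.36918109  0.0754892 ] [ 0.35174832 -0.58163742  0.36640645]
4.425 [-0.01747002 -0.20566875 -2.96061633] [-1.05146407  0.26587472  0.01292148]
5.7667 [ 1.22756957e-04 -1.21880999e-03 -8.56633116e-05] [ 1.02  0.67 -0.45  1.81 -0.41  1.06  0.68]
```

View pics/g2.png

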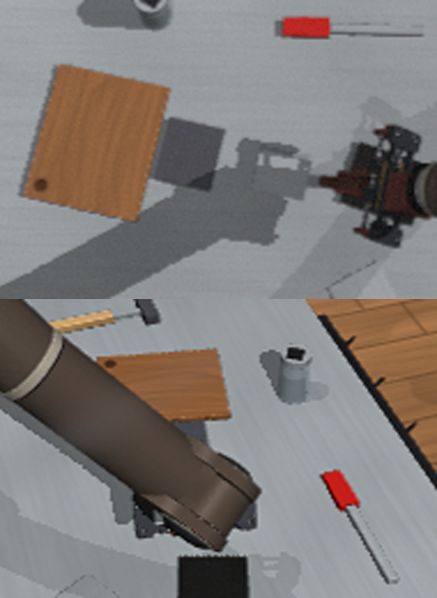

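```bash
python3 - <<'E'
from h import *
im=np.load("pics/top2.npy")[172:222,195:290,::-1]
o=np.clip((im.astype(float)-60)*2,0,255).astype(np.uint8)
cv2.imwrite("pics/g3.png",cv2.resize(o,None,fx=8,fy=8,interpolation=cv2.INTER_CUBIC))
i=camera_info("top");E=np.linalg.inv(np.array(i["extrinsics"]))
Tt=bt(-.165,.03,0)
for a in([.045,.035,.0025],[.045,-.035,.0025],[-.045,-.035,.0025],[-.045,.035,.0025]):
    c=E[:3,:3]@(Tt[:3,:3]@a+Tt[:3,3])+E[:3,3];u=i["cx"]+i["fx"]*c[0]/-c[2];v=i["cy"]-i["fy"]*c[1]/-c[2];print(np.round([(u-195+.5)*8,(v-172+.5)*8]))
E
```

```text
[431. 318.]
[463. 179.]
[643. 220.]
[612. 359.]
```

View pics/g3.png

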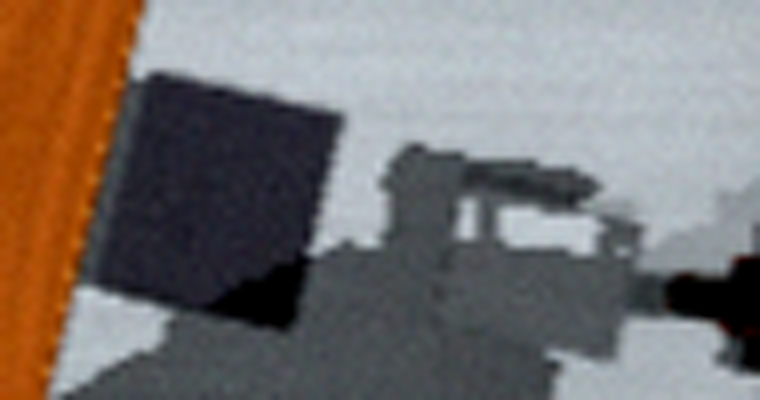

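The blade corner is seen at (612,358), predicted (612,359), so the grasp is as assumed. The plate corners are (150,72), (342,115), (292,330) and (95,285), laterally in line to about 2 mm, with a gap to the board of about 8 mm. Next I'll insert the blade.

```bash
python3 - <<'E'
from h import *
f=lambda x,y:(195+x/8-.5,172+y/8-.5)
P=ray("top",[f(150,72),f(342,115),f(292,330),f(95,285),f(107,179)],.013)
b=((P-BC)@Rb)*1e3+[100,0,0];print("board frame from face:",b[:,:2].round(1).tolist(), b[:4,:2].mean(0))
def go(T_,v,th=None):
    r=movel(*tcp(T_),max_speed=v,threshold=th);s=state();print(r,round(s["clock"],2),np.round(s["ee_pos"]-tcp(T_)[0],4),np.round(s["contact_force"],1));return r
go(bt(-.165,.005,0),.1)
go(bt(-.165,-.002,0),.02,2.5)
E
```

```text
board frame from face: [[-10.2, -70.3], [-108.6, -70.2], [-108.9, 40.1], [-9.2, 39.8], [-2.2, -13.0]] [-59.21045707 -15.16103854]
False 6.27 [-0.0004  0.0004 -0.0007] [ 0.4 -0.1 -2.4]
True 6.6 [ 0.0003 -0.0001  0.0017] [-0.8 -0.8  3.9]
```

Contact came at an underside height of about 0 mm, as it should. Inserting.

```bash
sed -i 's/^PLY=.*/PLY=-.0150/' h.py; cat >> h.py <<'E'
def go(T_,v,th=None):
    r=movel(*tcp(T_),max_speed=v,threshold=th);s=state();print(r,round(s["clock"],2),np.round((s["ee_pos"]-tcp(T_)[0])*1e3,1),np.round(s["contact_force"],1));return r
E
python3 - <<'E'
from h import *
go(bt(-.165,.0008,0),.03)
if not go(bt(-.09,.0008,0),.06,10): go(bt(-.012,.0008,0),.06,10)
im=camera("top");np.save("pics/top4.npy",im)
cv2.imwrite("pics/g4.png",cv2.resize(im[160:222,180:275,::-1],None,fx=7,fy=7,interpolation=cv2.INTER_CUBIC))
E
```

```text
False 6.85 [ 0.  -0.1 -0.1] [-0.2 -0.1 -2.3]
False 8.25 [ 0.  -0.5 -0.1] [-0.7 -0.1 -2.2]
False 9.7 [ 0.  -0.5 -0.1] [-0.3 -0.5 -2.3]
```

View pics/g4.png

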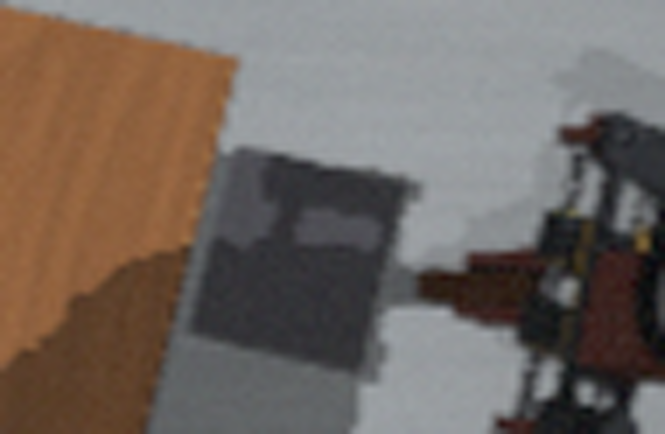

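The blade is fully under the plate, with the neck at the back edge (385,280), and the plate has not moved. Now I'll tip it.

```bash
python3 - <<'E'
from h import *
def Pt(th):
    t=np.radians(th); k=min(th/20,1)
    A=np.array([-.011-.005*np.sin(t),.0008]); n=np.array([np.sin(t),np.cos(t)])
    return A+n*.0018*k
for th in (4,10,20,30,40,50,60,70,80):
    x,z=Pt(th); go(bt(x,z,th),.06)
    f=state()["contact_force"]
    if np.linalg.norm(f)>35: print("stop");break
    if th in(40,80): np.save(f"pics/tip{th}.npy",camera("top"));np.save(f"pics/tips{th}.npy",camera("side"))
print(np.round(state()["joint_pos"],2),np.round(state()["torque"],2))
a=np.load("pics/tip80.npy")[140:240,140:290,::-1];b=np.load("pics/tips80.npy")[110:210,180:330,::-1]
cv2.imwrite("pics/g5.png",cv2.resize(np.vstack([a,b]),None,fx=3,fy=3,interpolation=cv2.INTER_CUBIC))
E
```

```text
False 10.1 [-0.1  0.2  0.1] [ 0.5  0.5 -4.4]
False 10.54 [-0.4 -0.2 -0.5] [-0.4  0.2 -4.9]
False 11.18 [-0.6 -0.6 -0.8] [ 0.2  0.1 -5.4]
False 11.79 [-0.6 -0.7 -0.8] [ 0.2 -0.7 -4.1]
False 12.41 [-0.5 -1.  -0.7] [-0.1 -1.2 -3.6]
False 13.12 [-0.2 -0.7 -0.4] [-0.3 -0.7 -2.8]
False 13.75 [-0.1 -1.  -0.2] [-0.3 -0.9 -3.1]
False 14.38 [ 0. -1.  0.] [ 0.5 -1.  -2.6]
False 15.0 [ 0.2 -0.9  0.2] [-0.4  0.1 -1.8]
[-0.52  0.66 -0.15  1.54  0.52  1.54 -1.06] [ 0.91 -0.25 -0.02]
```

View pics/g5.png

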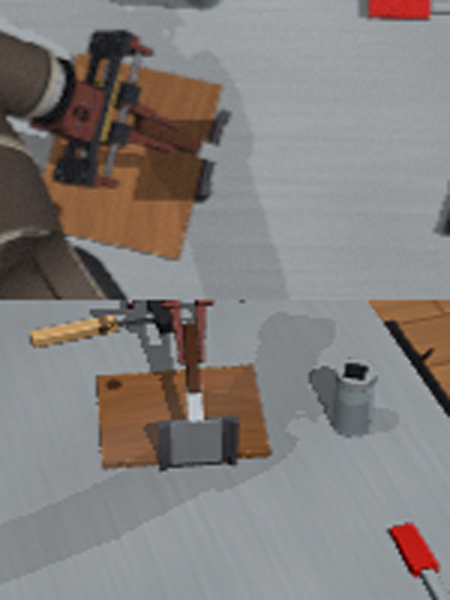

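The plate stands nearly upright in the corner against the board, leaning on the blade (rails visible at side-view (160,443) and (232,443)). I'll continue over the edge.

```bash
python3 - <<'E'
from h import *
def Pt(th):
    t=np.radians(th);A=np.array([-.011-.005*np.sin(t),.0008]); n=np.array([np.sin(t),np.cos(t)]);return A+n*.0018
def Pe(th):
    t=np.radians(th-90);r=Pt(90)-[0,.012];c,s=np.cos(t),np.sin(t)
    return np.array([c*r[0]+s*r[1],-s*r[0]+c*r[1]])+[0,.012]
x,z=Pt(86);go(bt(x,z,86),.05); 
for th in (90,94,98,102,106,109,112):
    x,z=Pe(th)
    try: go(bt(x,z,th),.05)
    except MotionError as e: print(th,e);break
    print(th,np.round(state()["joint_pos"],2))
dwell(.5)
np.save("pics/t6.npy",camera("top"));np.save("pics/s6.npy",camera("side"));print(state()["clock"],state()["contact_force"])
a=np.load("pics/t6.npy")[140:240,140:290,::-1];b=np.load("pics/s6.npy")[110:210,180:330,::-1]
cv2.imwrite("pics/g6.png",cv2.resize(np.vstack([a,b]),None,fx=3,fy=3,interpolation=cv2.INTER_CUBIC))
E
```

```text
False 15.59 [ 0.1 -0.3 -0. ] [ 1.4 -0.9 -2.2]
False 15.97 [ 0.  -0.3 -0.1] [ 0.2  0.5 -1.8]
90 [-0.62  0.8  -0.12  1.42  0.56  1.69 -1.1 ]
False 16.33 [-0.  -0.1 -0.2] [ 0.5 -0.2 -1.7]
94 [-0.65  0.85 -0.1   1.37  0.57  1.75 -1.1 ]
False 16.69 [-0.1  0.  -0.3] [ 0.5  0.2 -2.2]
98 [-0.69  0.91 -0.07  1.32  0.58  1.81 -1.1 ]
False 17.05 [-0.   0.1  0.1] [-0.5 -0.  -2.2]
102 [-0.76  0.97  0.04  1.27  0.55  1.84 -1.06]
False 17.41 [ 0.2 -0.4  1.5] [-0.2  1.3  4.3]
106 [-0.87  1.03  0.21  1.23  0.48  1.85 -0.98]
False 17.72 [ 0.  -0.   0.5] [-0.2  2.9  3.4]
109 [-0.95  1.1   0.36  1.2   0.41  1.85 -0.91]
False 18.02 [-0.2 -0.2 -0.1] [-1.2  0.  -0.2]
112 [-1.03  1.18  0.53  1.16  0.32  1.85 -0.82]
18.625 [-0.11498211  0.2077129  -2.45730236]
```

View pics/g6.png

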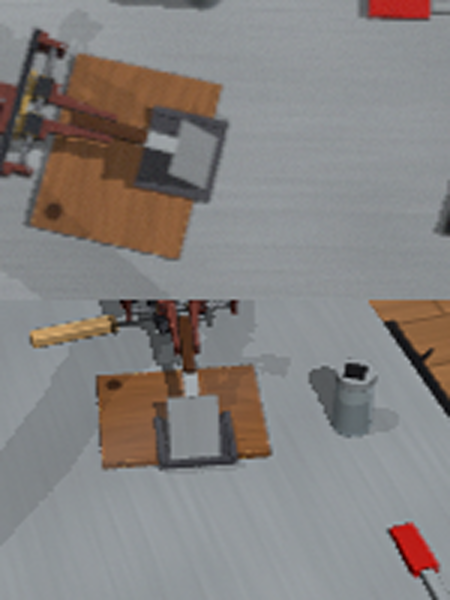

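The plate has turned over: rails up on the board, overhanging its edge by about 13 mm (top view: plate x 137–227, board edge about 205). I'll withdraw the turner and look; then nudge the plate fully onto the board with the blade's front edge.

```bash
python3 - <<'E'
from h import *
go(bt(-.02,.05,105),.08)
go(bt(-.04,.08,80),.1)
go(bt(-.09,.08,40),.12)
go(bt(-.15,.06,0),.12)
np.save("pics/t7.npy",camera("top"));np.save("pics/s7.npy",camera("side"));print(state()["clock"])
a=np.load("pics/t7.npy")[150:225,150:285,::-1];b=np.load("pics/s7.npy")[110:200,200:335,::-1]
cv2.imwrite("pics/g7.png",cv2.resize(np.vstack([a,b]),None,fx=3.6,fy=3.6,interpolation=cv2.INTER_CUBIC))
i=camera_info("top");E=np.linalg.inv(np.array(i["extrinsics"]));Tt=bt(-.15,.06,0)
for q in([.045,.035,.0025],[.045,-.035,.0025],[-.045,-.035,.0025],[-.045,.035,.0025]):
    c=E[:3,:3]@(Tt[:3,:3]@q+Tt[:3,3])+E[:3,3];u=i["cx"]+i["fx"]*c[0]/-c[2];v=i["cy"]-i["fy"]*c[1]/-c[2];print(np.round([(u-150+.5)*3.6,(v-150+.5)*3.6]))
E
```

```text
False 19.52 [-0.3  0.3 -0.7] [-0.6  0.1 -2.7]
False 20.71 [-0.3  1.  -0.9] [-0.2  0.2 -2.3]
False 22.21 [ 0.   0.7 -0.1] [ 0.6  0.  -1.8]
False 23.78 [0.5 0.8 0.5] [-0.3  0.5 -1.6]
23.8833
[343. 215.]
[357. 151.]
[440. 169.]
[426. 233.]
```

View pics/g7.png

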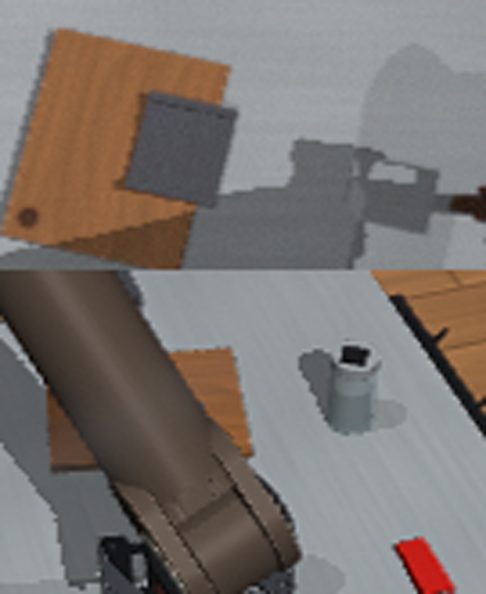

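```bash
python3 - <<'E'
from h import *
go(bt(-.15,.02,0),.12)
go(bt(-.15,-.003,0),.02,2.5)
s=state();print(s["ee_pos"]-tcp(bt(-.15,0,0))[0],s["torque"])
im=camera("top")[150:215,180:275,::-1]
cv2.imwrite("pics/g8.png",cv2.resize(np.clip((im.astype(float)-50)*1.8,0,255).astype(np.uint8),None,fx=7,fy=7,interpolation=cv2.INTER_CUBIC))
i=camera_info("top");E=np.linalg.inv(np.array(i["extrinsics"]));Tt=bt(-.15,0,0)
for q in([.045,.035,.0025],[.045,-.035,.0025],[-.045,-.035,.0025],[-.045,.035,.0025]):
    c=E[:3,:3]@(Tt[:3,:3]@q+Tt[:3,3])+E[:3,3];u=i["cx"]+i["fx"]*c[0]/-c[2];v=i["cy"]-i["fy"]*c[1]/-c[2];print(np.round([(u-180+.5)*7,(v-150+.5)*7]))
E
```

```text
False 24.37 [-0.2  0.2 -0.2] [-0.5 -0.1 -2.5]
True 25.23 [-0.1  0.1  4.6] [ 0.7 -1.8  3.5]
[-7.32404638e-05  9.13574578e-05  1.64092300e-03] [ 0.14484833 -0.28540337 -0.09371336]
[457. 430.]
[484. 311.]
[638. 346.]
[612. 465.]
```

View pics/g8.png

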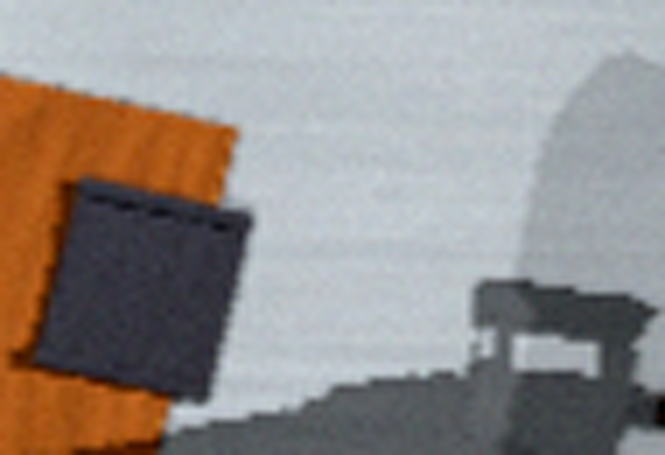

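The touch-down height differs by only about 1.9 mm from before (roughly 0.7° tip-down slip), which is negligible. Now I'll nudge the plate fully onto the board, then take the turner back.

```bash
python3 - <<'E'
from h import *
f=lambda x,y:(180+x/7-.5,150+y/7-.5)
P=ray("top",[f(85,180),f(250,215),f(208,400),f(38,360)],.024);b=((P-BC)@Rb)*1e3+[100,0,0];print(b[:,:2].round(0).tolist())
yc=b[:,1].mean()/1e3;print(yc); yc=np.clip(yc,-.022,-.006)
go(bt(-.15,.018,0,yc),.1)
go(bt(-.03,.018,0,yc),.12,8)
go(bt(.024,.018,0,yc),.05,15)
go(bt(-.03,.02,0,yc),.12)
go(bt(-.15,.05,0,yc),.15)
p,q=tcp(turner_at(.480,-.279,.04,72.3));movel(p,q,max_speed=.18)
print(state()["clock"],state()["ee_pos"]-p)
np.save("pics/t9.npy",camera("top"))
E
```

```text
[[77.0, -70.0], [-19.0, -71.0], [-21.0, 37.0], [77.0, 36.0]]
-0.017268462485112154
False 25.6 [ 0.3 -0.3  0.5] [-0.1  0.7 -1.9]
False 26.75 [ 0.  -1.1 -0.1] [ 0.2 -0.3 -2.4]
False 27.98 [-0.   0.1  0.1] [ 0.6  0.  -2.3]
False 28.58 [ 0.  -0.1 -0. ] [ 0.2  1.2 -1.7]
False 29.56 [ 0.1  1.3 -0.1] [ 0.4  0.5 -1.8]
30.7833 [0.00045456 0.00113998 0.00010685]
```

```bash
python3 - <<'E'
from h import *
im=np.load("pics/t9.npy").astype(int);r,b,s=im[...,0],im[...,2],im.sum(2)
m=(s<300)&(abs(r-b)<25)&region("top",(225,235,375,365))
q=pose("top",m,.022);c=(np.r_[q[0],0]/1e3-BC)@Rb;print("plate",m.sum(),np.round(np.r_[q[0],q[1],q[2]],1),"board frame mm",np.round(c*1e3))
T0=lambda z:tcp(turner_at(.480,-.279,z,72.3))
p,qq=T0(.02);movel(p,qq,max_speed=.08)
print(movel(T0(.008)[0],qq,max_speed=.02,threshold=3)); s_=state();print(s_["ee_pos"]-T0(.012)[0],s_["contact_force"])
command_gripper(.06); print(state()["opening"])
z=R.from_quat(np.array(qq)[[1,2,3,0]]).as_matrix()[:,2]
movel(state()["ee_pos"]-.12*z,qq,max_speed=.12)
movep(p-.22*z+[0,0,.12],qq); dwell(.4)
print(state()["clock"],state()["ee_pos"])
a=camera("top");np.save("pics/t10.npy",a);bb=camera("side")
o=np.vstack([cv2.resize(a[140:260,135:385,::-1],(750,360),interpolation=cv2.INTER_CUBIC),cv2.resize(bb[100:300,160:460,::-1],(360,240))[:, :].copy() if 0 else cv2.copyMakeBorder(cv2.resize(bb[110:270,170:430,::-1],(390,240)),0,0,0,360,cv2.BORDER_CONSTANT)])
cv2.imwrite("pics/g10.png",o)
E
```

```text
plate 861 [551.8 177.4 100.3 109.9  78.4] board frame mm [-38. -16.   0.]
True
[ 8.99678960e-05 -1.93351033e-04  1.54451149e-03] [ 0.58070684 -1.72411999  3.15634423]
0.05982713415731521Traceback (most recent call last):
  File "<stdin>", line 11, in <module>
plant.MotionError: the arm cannot take that pose within its joint ranges
```

```bash
python3 - <<'E'
from h import *
p=np.array(state()["ee_pos"]);q=state()["ee_rot"]
try: movel(p+[-.02,-.06,.08],q,max_speed=.15)
except MotionError as e: print(e)
dwell(.3)
print(state()["clock"],state()["ee_pos"],state()["contact_force"])
a=camera("top");bb=camera("side");np.save("pics/t10.npy",a)
o=np.vstack([cv2.resize(a[140:260,90:340,::-1],(750,360),interpolation=cv2.INTER_CUBIC),cv2.copyMakeBorder(cv2.resize(bb[110:270,170:430,::-1],(390,240)),0,0,0,360,cv2.BORDER_CONSTANT)])
cv2.imwrite("pics/g10.png",o)
E
```

```text
34.7333 [ 0.40728406 -0.5033688   0.24701629] [ 0.57516786 -0.02528929 -0.35398041]
```

View pics/g10.png

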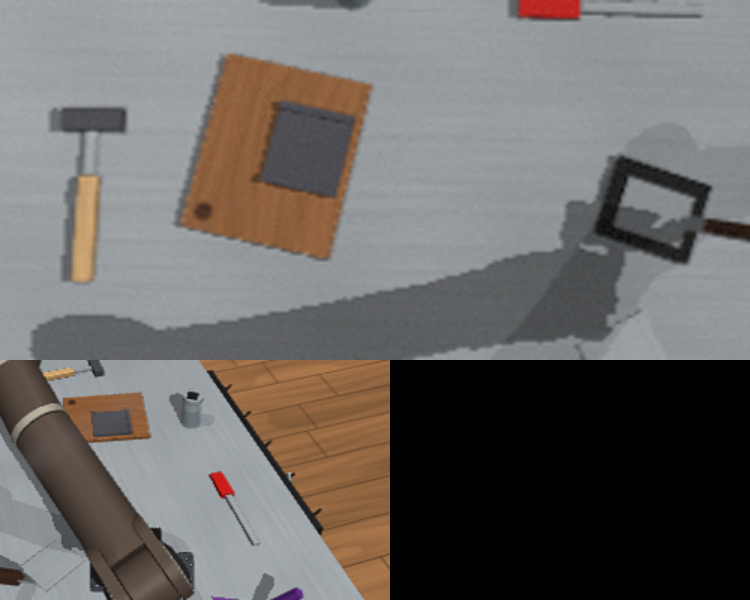

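The plate (262–355, 103–195) lies fully on the board. The turner's blade sits evenly framed by the pad, centred near (657,205). The scraper, brush and shaker are where they were, and the gripper is clear. Handing in.

```bash
python3 -c "
from plant import *
hand_in(); print(state()['clock'])"
```

```text
the job is handed in; nothing more can be done
the job is handed in; nothing more can be done
```

The plate now lies rails up, entirely on the board, and the turner is back in the middle of its rest pad. I handed the job in at about 35 s of the 53 s allowed.

**What I did:** I gripped the turner by its handle and slid the blade under the plate. I then tipped the plate up in the corner between shelf and board and over the board's edge. It landed overhanging that edge by somewhere between 13 and 20 mm (two looks differed), so I pushed it further on with the blade's front edge before putting the turner back.

**Last checks:**
- **Plate:** measured after the push, its centre is 38 mm on the plate's side of the board's centre and 16 mm off sideways. It is square to the board, and its outline measures 100 x 110 mm, so it is lying flat.
- **Turner:** its blade looks evenly framed by the pad in the top view; I did not measure it after release.
- **Shaker, brush and scraper:** they look unmoved in the pictures; I did not measure them.
- **Forces:** readings between moves stayed within a few newtons, and the gripper was clear of everything at hand-in.

**What failed or disagreed:**
- The turner slipped about 0.7° in the grip, tip down. The blade touched the shelf and later the pad 1.5–2 mm higher than expected, which did not matter.
- One retreat move after release was refused as out of joint range, so I used a shorter one.

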